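Load a feed roller into a printer side frame against its sprung coupling

TASK

Take the feed roller that has the long bare steel shaft out of its cradle and put that shaft through the hole in the upright printer side plate, so that it pushes back the sprung coupling pin behind the plate until the roller's white flange sits firmly on the brass stop ring; push firmly, not with brute force. Finish while still gripping the roller and holding it there, straight in the hole, against the spring (do not let go). Leave the short-ended spare roller and everything else on the bench where they are.

Things in the scene. Friction and masses are not known exactly. Their poses are not given: they have to be found in the camera images.
- roller: Roller to fit, 0.1 to 0.2 kg. Origin mid rubber body, on its axis (own y), level, 55 mm above the bench at the start; long shaft points to world +y within 0.35 rad. Black rubber 24 mm diameter, y -50 to 50 mm; white flange 28 mm diameter, y 50 to 54; bare steel shaft 8 mm diameter, y 54 to 99; at the other end 8 mm shaft to y -72 with a white gear 26 mm diameter, y -66 to -58. May be rolled.
- roller_tip (a point): End of the roller's long steel shaft, on its axis, 99 mm from the origin; the last 5 mm taper to 4.4 mm diameter.
- roller_shoulder (a point): Centre of the flange face that looks towards the long shaft, on the axis (54 mm from the origin); this face meets the stop ring.
- spare_roller: The other roller, to be left alone: same rubber body, flange and gear, but only a 10 mm stub of shaft past the flange. Origin and axes as for the roller. It lies on the other cradle.
- cradle_a: Grey cradle, fixed, in which the roller to fit starts: the nearer or the farther of two like ones about 180 mm apart. Base 60 (x) by 120 (y) by 8 mm, origin under its centre, y along the roller. Two V supports 10 mm thick at y -38 and 38 mm carry the rubber; they reach 56 mm above the bench and 24 mm either side of the axis. Free between: grip the middle of the rubber from above, across its axis.
- cradle_a_rest (a point): Where the roller's origin lies in cradle_a (55 mm above the bench).
- cradle_b: The like cradle with the spare roller.
- side_frame: Printer side frame, fixed. Origin on the bench under the hole; own y = push direction, world +y within 0.35 rad. Steel base 120 mm (x), y -60 to 130 mm, 5 mm thick. Upright plate 110 mm wide (x), 5 mm thick (y -2.5 to 2.5), top 115 mm above the bench, with a 14 mm hole on its centre line. Board, gears and the coupling's housing stand behind it (+y).
- stop_ring: Brass ring on the front (-y) of the plate round the hole, 36 mm outside and 18 mm inside diameter, 6 mm thick: the hard stop for the flange. The body's origin and axes are those of the side frame.
- bush (a point): Centre of the stop ring's front face, on the hole's axis (side frame's y = -8.5 mm, 75 mm above the bench); axes as the side frame.
- plunger (a joint): Travel of the sprung coupling pin behind the plate (white head 16 mm diameter, on the hole's axis), in m: 0 at rest, grows as it is pushed in along the frame's y, range 0 to 0.016. At rest its face is 35 mm beyond the stop ring's front face, so it reads 0.010 with the flange home. Spring 3 N at rest, 7 N with the flange home; it pushes the roller out if let go.
- phone: Phone 74 by 152 by 9 mm lying flat, origin under its centre; leave it.
- screwdriver: Red-handled screwdriver 190 mm long, lying between cradles and frame, under 35 mm high; origin near its middle; leave it.
- pinion: White plastic gear wheel 34 mm diameter, 18 mm high; origin under its centre; leave it.
- screw_tray: Clear divided tray 90 by 120 by 22 mm; origin under its centre; leave it.
- tape_core: Yellow tape roll 64 mm diameter, 20 mm high; origin under its centre; leave it.
Things that resemble listed ones, but are neither listed nor needed, are in the scene too. Leave any blue look-alike of the roller alone.

How it is judged (in metres and radians):
On the way, in this order (a step that is already met when the one before it is completed fails the run):
1. the roller is out of its cradle, in the gripper (distance between roller and cradle_a_rest above 0.02 m and contact force between roller and cradle_a below 0.1 N and contact force between the fingers and roller above 1 N), for 0.2 s.
2. the end of the long shaft is through the hole in the plate (y of roller_tip in the frame of bush between 0.014 and 0.06 m and x of roller_tip in the frame of bush between -0.007 and 0.007 m and z of roller_tip in the frame of bush between -0.007 and 0.007 m), for 0.05 s.
At the end, for the whole second after the job is handed in: Roller gripped and still (under 20 mm/s), straight to 0.12 rad, flange on the stop ring (gap under 2 mm, centres within 7 mm, pressing 0.5 to 45 N), pin pushed in over 7.8 mm; spare roller and loose things within 30 mm of their start (value of joint plunger above 0.0078 m and y of roller_shoulder in the frame of bush above -0.002 m and distance between roller_shoulder and bush below 0.007 m and angle between the y axis of roller and the y axis of side_frame, either way round below 0.12 rad and contact force between roller and stop_ring between 0.5 and 45 N and contact force between the fingers and roller above 2 N and linear speed of roller below 0.02 m/s and distance of each of phone, screwdriver, pinion, screw_tray, tape_core, spare_roller from where it was at the start of the episode below 0.03 m); the arm keeps its last pose, push and grip.
It fails at once if the spare roller or another loose thing is moved by 30 mm or more (distance of any of phone, screwdriver, pinion, screw_tray, tape_core, spare_roller from where it was at the start of the episode above 0.03 m).
It fails at once if the flange is rammed on the stop ring with more than 80 N (contact force between roller and stop_ring above 80 N).
It also fails if it takes over 45 s, if anything falls off the work surface, if the arm or the gripper's body presses on something with over 40 N, if the wrist force passes 120 N, or if a joint passes its speed limit or range.

ROBOT

A 7-joint arm with a two-finger parallel gripper is mounted at the origin on the work surface. World frame = base frame: x ahead of the robot, y to its left, z up, the work surface at z = 0. Lengths are in mm, angles in rad, forces in N, time in s.
With the tool pointing down it reaches from about 400 to 875 mm from the base axis. Payload 4.4 kg.
Tool frame: the origin (TCP) lies where the fingers leave the gripper's body, on its centre line; the fingertips stand 73 mm ahead of it and the grasp point (between the pads) lies 54 mm ahead of it; z points along the fingers, y is the line along which they close (so a half turn about z gives the same grasp; the last joint's range is limited). The gripper opens to 85 mm and grips with 20 to 120 N. Pads are 22 mm wide; open, the fingers measure 114 mm over their backs; the gripper's body (76 mm by 85 mm) begins 54 mm behind the grasp point. The pads swing forward as they close: fully open they stand 13 mm farther back than shut.
Start: joints at [1.045, 0.628, 0.038, 1.517, -0.027, 0.996, -0.02], TCP at [288.475, -582.494, 303.913] pointing down, gripper open.
Joint ranges: [-3.06, 3.06], [-0.37, 2.12], [-1.25, 1.32], [0.18, 2.47], [-1.1, 4.24], [0.23, 1.98], [-2.94, 2.94]. Speed limits (rad/s): [2.57, 2.57, 3.14, 3.14, 3.14, 3.14, 3.14].

INTERFACE

Orientations are given as [roll, pitch, yaw] about the fixed x, y, z axes, in that order (R = Rz(yaw) Ry(pitch) Rx(roll)).
In Python, from cell import ctrl gives the robot as it stands.
- The arm moves only by the tool send_rows, never from a script. Its argument "rows" is a list that holds one entry, the list of rows, each a list of 6 numbers: the shift along the tool's x, y, z in cm, then the turn, a rotation vector about the tool's x, y, z in rad. In form: [[[tx, ty, tz, wx, wy, wz], ...]]. A call has 1 to 10 rows; each row is the pose to reach, as a shift and turn from the pose commanded when the call began, along the tool's axes at that moment; what a row does not reach only later rows make up. A row lasts 1/10 s, in which the tool goes at most 50 mm and 8.59 degrees, less where a joint would pass 70% of its speed; a pose out of reach is approached as far as the arm can. A call with a gripper value outside its range is refused whole. "grip" is the closure in counts, from 0 (fully open) to 255 (shut), set as the call begins (left out, the last holds). The fingers move at their own pace and stop on an object; the grip force is fixed at half the most. Time passes only in rows, so rows that repeat a pose let the fingers close. It gives the time, the measured TCP pose, the force, the opening and the grip force at its end, in the units of the state.
- ctrl.read_state(): the state, without advancing time (a new reading comes with each control period).
- ctrl.get_image(name): name is "side" or "top"; returns a dict with "pixels" (480x640x3 uint8, red, green, blue), "fx", "fy", "cx", "cy" (pixels), "extrinsics" (4x4, takes a point from camera to world coordinates). Camera axes: x right, y up, looking along -z (the intrinsics and any distortion apply to the point x, -y, -z); pixel columns grow to the right and rows downward; lengths in mm; the calibration is good to about 2 mm. A picture is of the moment at which its call begins. There is no depth.
- ctrl.finish_job(): hands the job in; it is judged then, once.
The state is a dict: "clock": time; "qpos": joint angles; "qd": joint speeds; "tau": joint torques, N m; "eef_pos": TCP position; "tool_rot": TCP orientation; "force": force on the tool from outside, world axes, zero at the start; "torque": the same for the moment, N m; "width": finger opening in mm; "gripper_force": force on a finger pad.
Only numpy, scipy, OpenCV 4.12 (cv2) and the standard library are available. Lean on these libraries where they do the work, as an engineer would, in place of code of your own. Each camera call takes 0.05 s, during which the arm holds its last target. There are 200 camera calls.

## Working session

There is one attempt and no reset: what is moved stays moved. The work goes in short steps, Python scripts to look and compute and a tool call to move; the robot and the scene stay as the last step left them, time stands still between calls to the robot, and variables do not carry over. Pictures are saved under pics/ and viewed, at most 10 in all, crops included, and the job is handed in when it is done.

Besides the shell and the picture viewer there is one more tool, called after ">>>" as name([rows], argument=value, ...), one row to a line, values as JSON. send_rows: Moves the arm, as the interface text tells. Its arguments: {"type":"object","properties":{"rows":{"type":"array","items":{"type":"array","items":{"type":"array","items":{"type":"number"}}}},"grip":{"type":"number"}},"required":["rows"]}

```bash
mkdir -p pics
cat > h.py <<'E'
import numpy as np, cv2
from cell import ctrl
def grab(n,f):
    im=ctrl.get_image(n); cv2.imwrite(f'pics/{f}.png',im['pixels'][:,:,::-1]); 
    np.savez(f'pics/{f}.npz',**im); return im
def load(f): return dict(np.load(f'pics/{f}.npz',allow_pickle=True))
def ray(im,u,v):
    E=np.array(im['extrinsics']); d=np.array([(u-im['cx'])/im['fx'],-(v-im['cy'])/im['fy'],-1.])
    return E[:3,3],E[:3,:3]@d
def onz(im,u,v,z):
    o,d=ray(im,u,v); return o+d*(z-o[2])/d[2]
def proj(im,p):
    E=np.array(im['extrinsics']); c=E[:3,:3].T@(np.array(p)-E[:3,3])
    return im['cx']+im['fx']*c[0]/-c[2], im['cy']-im['fy']*c[1]/-c[2]
E
python3 - <<'E'
from h import *
for n in('top','side'):
    im=grab(n,n+'0'); print(n,[k for k in im],im['fx'],im['cx'],im['cy'],np.round(im['extrinsics'],2).tolist())
print(ctrl.read_state())
E
```

```text
top ['pixels', 'fx', 'fy', 'cx', 'cy', 'extrinsics'] 546.0091109760425 324.9675980621107 242.31127993116 [[-0.0, 0.99, -0.15, 286.08], [-1.0, -0.0, -0.01, -45.59], [-0.02, 0.15, 0.99, 1125.49], [0.0, 0.0, 0.0, 1.0]]
side ['pixels', 'fx', 'fy', 'cx', 'cy', 'extrinsics'] 467.11207643527496 314.8569849437547 243.94244568646772 [[1.0, 0.01, 0.0, 452.43], [-0.01, 0.75, -0.66, -644.8], [-0.01, 0.66, 0.75, 783.34], [0.0, 0.0, 0.0, 1.0]]
{'clock': 0.1, 'qpos': array([ 1.04520249,  0.62924317,  0.03842851,  1.51826651, -0.02699836,
        0.9962955 , -0.01999507]), 'qd': array([-4.91525257e-04, -2.48209691e-03,  7.11729999e-04, -3.81690989e-04,
       -9.97511510e-05,  2.47297477e-04,  1.07876682e-03]), 'tau': array([ 2.96713566e-03, -5.64524031e+01,  1.23060923e+00, -1.93972188e+01,
        1.13355313e-02,  5.35919200e-03, -6.57237635e-06]), 'eef_pos': array([ 288.28974182, -582.08672964,  303.08790076]), 'tool_rot': array([-3.13989749e+00,  8.26903809e-06,  4.59812839e-01]), 'force': array([ 0.41541794, -0.13958235, -0.0628461 ]), 'torque': array([ 0.07550088, -0.00249398,  0.01262006]), 'gripper_force': 0.0, 'width': 85.55827969159634}
```

View pics/top0.png

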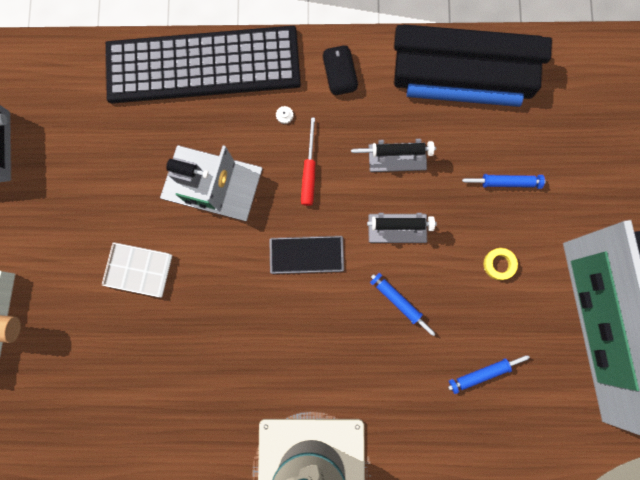

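View pics/side0.png

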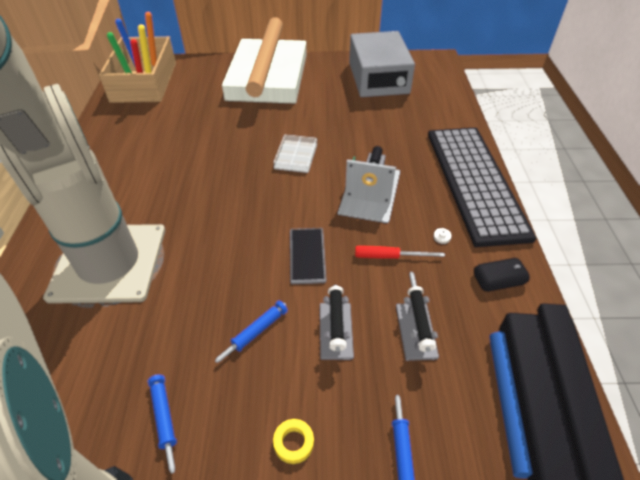

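The top view shows these candidates:
- Far black roller (400,149), with a long bare shaft to (352,151).
- Near black roller (400,223), which has only a stub.
- Blue look-alikes at (513,181), (400,298) and (485,375).

By the description I choose the far one. The frame's ring is at about (223,180). Next I check the choice in a close crop and measure.

Run:
```python
from h import *
t=load('top0'); s=load('side0')
a=cv2.resize(t['pixels'][110:260,340:450],None,fx=3.6,fy=3.6,interpolation=2)
b=cv2.resize(t['pixels'][135:230,150:270],None,fx=3.3,fy=3.3,interpolation=2)
c=cv2.resize(s['pixels'][140:230,330:410],None,fx=2.5,fy=2.5,interpolation=2)
W=np.zeros((600,800,3),np.uint8); W[:540,:396]=a; W[:313,400:796]=b; W[320:545,400:600]=c
cv2.imwrite('pics/crop0.png',W[:,:,::-1])
# roller by masks, top
def body(im,x0,x1,y0,y1,f,n):
    p=im['pixels'][y0:y1,x0:x1].astype(int); m=f(p).astype(np.uint8)
    k,l,st,ce=cv2.connectedComponentsWithStats(m)
    i=1+np.argmax(st[1:,4]); ys,xs=np.where(l==i)
    (c,wh,an)=cv2.minAreaRect(np.c_[xs,ys].astype(np.float32)); print(n,st[i],np.array(c)+[x0,y0],wh,an)
    return ce[i]+[x0,y0]
dark=lambda p:p.max(2)<45
ct=body(t,365,430,135,165,dark,'top')
cs=body(s,400,440,280,350,dark,'side')
print('top onz',onz(t,*ct,58),'side',onz(s,*cs,58))
brass=lambda p:(p[:,:,0]-p[:,:,2]>60)&(p[:,:,0]>100)
rt=body(t,210,235,160,200,brass,'ringT'); rs=body(s,355,382,165,195,brass,'ringS')
o1,d1=ray(t,*rt);o2,d2=ray(s,*rs)
q=np.linalg.lstsq(np.c_[d1,-d2],o2-o1,rcond=None)[0]
print(o1+d1*q[0],o2+d2*q[1])
# shaft tip/gear
for u,v in((352,151),(432,148)): print(onz(t,u,v,55))
```

```text
Traceback (most recent call last):
ValueError: could not broadcast input array from shape (314,396,3) into shape (313,396,3)
```

```bash
cat > m.py <<'E'
from h import *
def blob(im,x0,x1,y0,y1,f,n=''):
    p=im['pixels'][y0:y1,x0:x1].astype(int); m=f(p).astype(np.uint8)
    k,l,st,ce=cv2.connectedComponentsWithStats(m)
    i=1+np.argmax(st[1:,4]); ys,xs=np.where(l==i)
    (c,wh,an)=cv2.minAreaRect(np.c_[xs,ys].astype(np.float32)); print(n,st[i],np.round(np.array(c)+[x0,y0],1),np.round(wh,1),round(an,1))
    return ce[i]+[x0,y0]
dark=lambda p:p.max(2)<45
brass=lambda p:(p[:,:,0]-p[:,:,2]>60)&(p[:,:,0]>100)
def tri(a,b,pa,pb):
    o1,d1=ray(a,*pa);o2,d2=ray(b,*pb)
    q=np.linalg.lstsq(np.c_[d1,-d2],o2-o1,rcond=None)[0]
    A,B=o1+d1*q[0],o2+d2*q[1]; return (A+B)/2,np.linalg.norm(A-B)
E
python3 - <<'E'
from m import *
t=load('top0'); s=load('side0')
R=lambda p,w,h:cv2.resize(p,(w,h),interpolation=2)
W=np.zeros((600,800,3),np.uint8); W[:540,:396]=R(t['pixels'][110:260,340:450],396,540); W[:313,400:796]=R(t['pixels'][135:230,150:270],396,313); W[320:596,400:640]=R(s['pixels'][140:232,330:410],240,276)
cv2.imwrite('pics/crop0.png',W[:,:,::-1])
ct=blob(t,365,430,135,165,dark,'top')
cs=blob(s,400,440,280,350,dark,'side')
print('top onz',onz(t,*ct,58),'side',onz(s,*cs,58),tri(t,s,ct,cs))
rt=blob(t,210,235,160,200,brass,'ringT'); rs=blob(s,355,382,165,195,brass,'ringS')
print(tri(t,s,rt,rs))
for u,v in((352,151),(432,148)): print(onz(t,u,v,55))
E
```

```text
top [ 12   9  48  12 443] [400.5 149.3] [10.3 47.2] 88.3
side [ 11  12  19  47 236] [417.3 315.5] [46.2 10.1] 72.0
top onz [ 637.28610262 -182.8625504    58.        ] side [ 635.07566397 -186.35190453   58.        ] (array([ 637.33932689, -183.45205715,   53.96238989]), np.float64(2.434061439015736))
ringT [ 9 10  7 17 93] [222. 178.] [16.  6.] 90.0
ringS [  7   8  15  13 118] [368.9 178.8] [14.2 11.7] 18.4
(array([575.45089845, 174.53233029,  74.81115869]), np.float64(1.7360859866707261))
[635.5723541  -84.81873754  55.        ]
[ 640.93211082 -247.16923403   55.        ]
```

View pics/crop0.png

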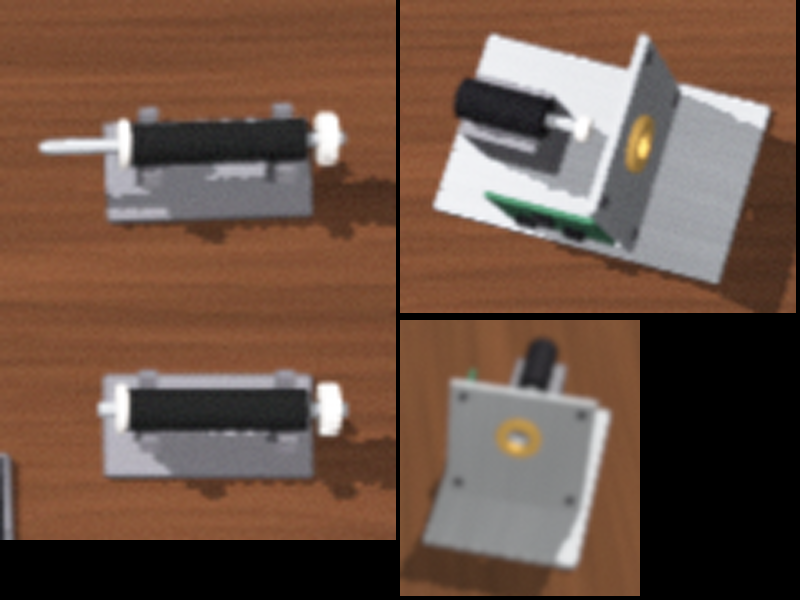

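The crop confirms the choice: the far roller has the long bare shaft (crop 40–118,145), the near one only a stub. It sits at about (637,-183,54), with the bush near (575,174.5,75). Now the frame yaw and the first move.

```bash
cat >> m.py <<'E'
from scipy.spatial.transform import Rotation as Ro
def delta(p,yaw,p0=None,rot0=None):
    st=ctrl.read_state()
    p0=st['eef_pos'] if p0 is None else np.array(p0); R0=Ro.from_euler('xyz',st['tool_rot'] if rot0 is None else rot0)
    R1=Ro.from_euler('xyz',[np.pi,0,yaw]); 
    return np.round(np.r_[R0.inv().apply(np.array(p)-p0)/10,(R0.inv()*R1).as_rotvec()],3)
E
python3 - <<'E'
from m import *
t=load('top0');s=load('side0')
C=[onz(t,150+(x-400)/3.3,135+y/3.295,5) for x,y in((490,35),(770,105),(720,283),(435,208))]
print(np.round(C,1)); 
for a,b in((1,0),(2,3)):
    d=C[a]-C[b]; print(np.linalg.norm(d),'yaw',np.arctan2(d[0],-d[1]))
d=C[0]-C[3];print(np.linalg.norm(d),np.arctan2(d[1],d[0]))
# plate top edge front, z=115
A=onz(t,150+(643-400)/3.3,135+38/3.295,115);B=onz(t,150+(598-400)/3.3,135+213/3.295,115);d=A-B;print(np.linalg.norm(d),np.arctan2(d[1],d[0]))
print(np.mean(C,0))
print(delta([637,-183,200],1.604,[288.5,-582.5,303.9],[np.pi,0,.46]))
E
```

```text
[[666.1 287.2   5. ]
 [618.1 104.4   5. ]
 [501.4 134.3   5. ]
 [551.1 318.    5. ]]
189.0382288417706 yaw -0.2567147089175201
190.32615387693795 yaw -0.2636731682140467
119.0521123077856 -0.2614738773437067
107.260514377497 -0.21782531929992732
[584.15490406 210.98422622   5.        ]
[ 48.963 -20.326  10.39    0.      0.     -1.144]
```

>>> send_rows([
  [[6,-2.5,1,0,0,-0.14],[12,-5,2,0,0,-0.28],[18,-7.5,3,0,0,-0.42],[24,-10,4,0,0,-0.57],[30,-12.5,5,0,0,-0.72],[35,-14.5,6.5,0,0,-0.86],[40,-16.5,8,0,0,-1.0],[44,-18.3,9,0,0,-1.144],[47,-19.5,10,0,0,-1.144],[49,-20.3,10.4,0,0,-1.144]],
], grip=0)

```text
clock: 1.1
eef_pos: [611.9, -211.6, 208.4]
tool_rot: [-3.141, -0.0, 1.604]
force: [0.9, -0.6, 0.4]
width: 85.7
gripper_force: 0.0
```

>>> send_rows([
  [[0,0,0,0,0,0],[0,0,0,0,0,0]],
])

```text
clock: 1.3
eef_pos: [611.6, -211.0, 208.3]
tool_rot: [-3.14, -0.001, 1.607]
force: [0.3, -1.6, 0.5]
width: 85.2
gripper_force: 0.0
```

Run:
```python
from m import *
st=ctrl.read_state();print(st['clock'],st['eef_pos'],st['tool_rot'],st['qpos'],delta([637,-183.5,109],1.604))
grab('side','s1');t=grab('top','t1')
p=load('s1')['pixels'];q=t['pixels']
W=np.zeros((480,800,3),np.uint8);W[:,:400]=cv2.resize(p[150:390,300:500],(400,480));W[:,400:]=cv2.resize(q[70:250,320:470],(400,480));cv2.imwrite('pics/c1.png',W[:,:,::-1])
```

```text
1.3 [ 611.58704762 -211.03559903  208.33751097] [-3.14004297e+00 -1.01327043e-03  1.60739835e+00] [ 0.43091188  0.74053404 -0.24120668  1.60785144  0.22111559  0.82191305
  0.13574643] [ 2.649e+00  2.656e+00  9.932e+00 -2.000e-03 -1.000e-03  3.000e-03]
```

View pics/c1.png

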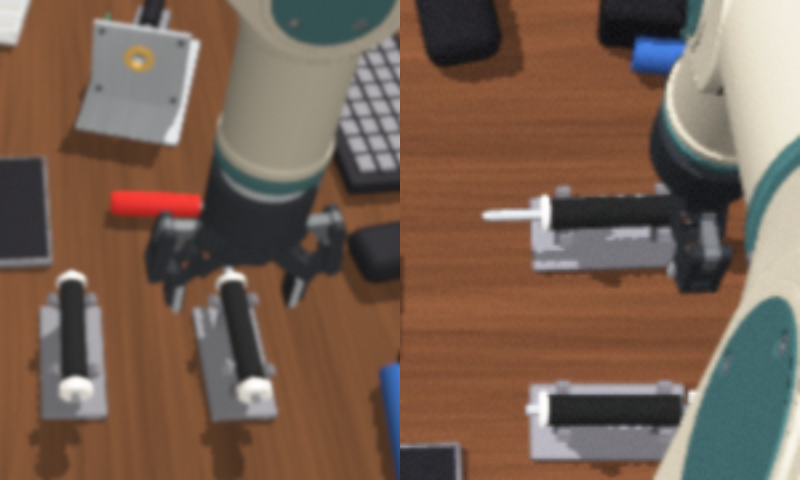

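The gripper is above the far roller, short by about 27 mm both ways: the side crop shows the fingers straddling it. I'll close the lateral gap first, then descend.

>>> send_rows([
  [[1.3,1.3,0,0,0,0],[2.65,2.65,0,0,0,0],[2.65,2.65,2,0,0,0],[2.65,2.65,4.5,0,0,0],[2.65,2.65,4.5,0,0,0]],
])

```text
clock: 1.9
eef_pos: [635.8, -183.8, 161.5]
tool_rot: [-3.136, -0.002, 1.605]
force: [-0.4, -0.1, 0.3]
width: 85.7
gripper_force: 0.0
```

Run:
```python
from m import *
st=ctrl.read_state();print(st['clock'],st['eef_pos'],st['tool_rot'],delta([637,-183.5,109],1.604))
s=grab('side','s2');t=grab('top','t2')
W=np.zeros((480,800,3),np.uint8);W[:,:400]=cv2.resize(s['pixels'][240:360,370:470],(400,480));W[:,400:]=cv2.resize(t['pixels'][100:220,340:440],(400,480));cv2.imwrite('pics/c2.png',W[:,:,::-1])
```

```text
1.9 [ 635.78280996 -183.82399016  161.46882247] [-3.13644092e+00 -2.37407492e-03  1.60497515e+00] [ 1.600e-02  1.500e-01  5.246e+00 -5.000e-03 -2.000e-03  1.000e-03]
```

View pics/c2.png

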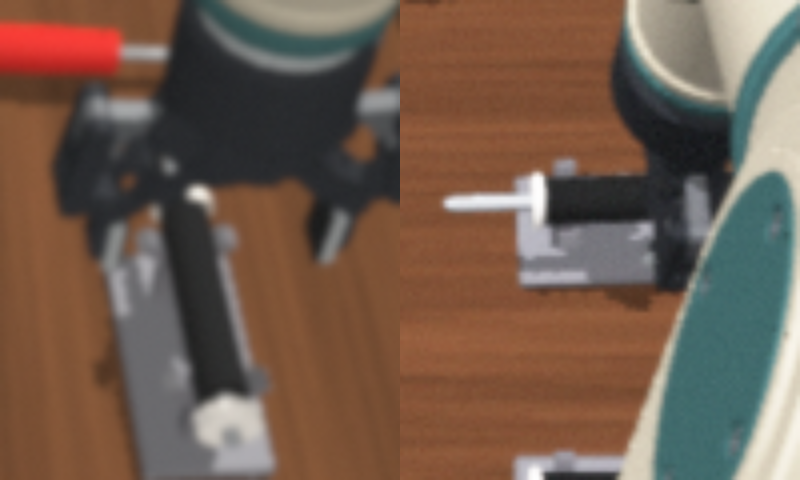

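The fingers straddle the roller (side crop: tips at 110 and 325, rubber in between). Descend and grip.

>>> send_rows([
  [[0,0.15,2,0,0,0],[0,0.15,4,0,0,0],[0,0.15,5.2,0,0,0],[0,0.15,5.2,0,0,0],[0,0.15,5.2,0,0,0]],
])

```text
clock: 2.5
eef_pos: [639.1, -185.7, 113.3]
tool_rot: [3.14, 0.0, 1.604]
force: [-0.3, 0.5, -0.3]
width: 85.2
gripper_force: 0.0
```

>>> send_rows([
  [[0,0,0,0,0,0],[0,0,0,0,0,0],[0,0,0,0,0,0],[0,0,0,0,0,0],[0,0,0,0,0,0],[0,0,0,0,0,0],[0,0,0,0,0,0],[0,0,0,0,0,0]],
], grip=255)

```text
clock: 3.3
eef_pos: [639.6, -185.6, 113.1]
tool_rot: [3.139, 0.0, 1.604]
force: [4.4, 0.7, 4.6]
width: 22.0
gripper_force: 58.8
```

>>> send_rows([
  [[0,0,-1.5,0,0,0],[0,0,-3,0,0,0],[0,0,-5,0,0,0],[0,0,-7,0,0,0],[0,0,-8,0,0,0],[0,0,-8,0,0,0],[0,0,-8,0,0,0]],
])

```text
clock: 4.0
eef_pos: [637.6, -185.6, 192.0]
tool_rot: [-3.14, -0.0, 1.604]
force: [0.0, -0.2, -2.3]
width: 21.8
gripper_force: 58.9
```

Run:
```python
from m import *
st=ctrl.read_state();print(st)
s=grab('side','s3');t=grab('top','t3')
W=np.zeros((480,800,3),np.uint8);W[:,:400]=cv2.resize(s['pixels'][190:310,380:480],(400,480));W[:,400:]=cv2.resize(t['pixels'][90:210,340:440],(400,480));cv2.imwrite('pics/c3.png',W[:,:,::-1])
# hover: bush b, frame yaw
b=np.array([574.5,171,75]);f=-0.258;y=np.array([-np.sin(f),np.cos(f),0])
o=b-y*(99+40)
print('origin target',o, delta(np.r_[o[:2],75+58],np.pi/2+f-0.0))
```

```text
{'clock': 4.0, 'qpos': array([ 0.37402172,  0.78203603, -0.23206191,  1.56659968,  0.22375029,
        0.82048781,  0.08667799]), 'qd': array([-0.00224122,  0.01778819,  0.00342209,  0.00742987, -0.00044175,
       -0.00060459,  0.00287169]), 'tau': array([-7.02779318e-03, -6.30692482e+01, -3.13035160e+00, -1.74598289e+01,
        2.61044093e-03, -2.61714886e-02,  2.38872672e-03]), 'eef_pos': array([ 637.64743873, -185.64411995,  192.0088062 ]), 'tool_rot': array([-3.14024555e+00, -9.04048972e-05,  1.60372780e+00]), 'force': array([ 0.02933234, -0.182003  , -2.26121821]), 'torque': array([ 0.01511406,  0.03368986, -0.01304979]), 'gripper_force': 58.858927488327026, 'width': 21.808759397952805}
origin target [539.03453099  36.60059335  75.        ] [ 2.2523e+01 -9.0890e+00  5.8550e+00 -3.0000e-03 -0.0000e+00  2.9100e-01]
```

View pics/c3.png

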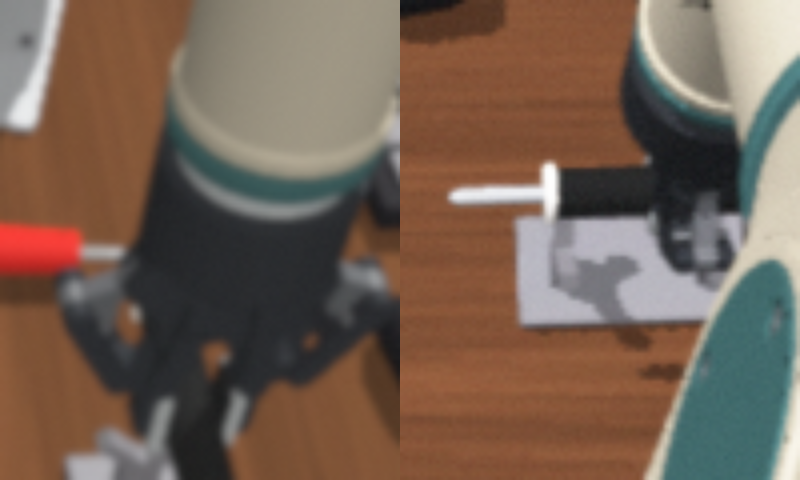

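The roller is lifted and gripped, level in the top crop (tip at (452,196), flange at (550,190)). Carry it to in front of the hole, staying high.

>>> send_rows([
  [[3,-1,0,0,0,0.04],[6,-2.2,0,0,0,0.08],[9,-3.5,0,0,0,0.12],[12,-4.8,0,0,0,0.16],[15,-6,0,0,0,0.2],[18,-7.2,1,0,0,0.24],[20.5,-8.3,2,0,0,0.27],[22,-9.1,3,0,0,0.291],[22,-9.1,4,0,0,0.291],[22,-9.1,4,0,0,0.291]],
])

```text
clock: 5.1
eef_pos: [539.3, 30.9, 150.7]
tool_rot: [-3.139, 0.002, 1.314]
force: [-0.1, -0.2, -1.9]
width: 21.9
gripper_force: 59.0
```

>>> send_rows([
  [[0,0,0,0,0,0],[0,0,0,0,0,0]],
])

```text
clock: 5.3
eef_pos: [540.9, 29.9, 152.6]
tool_rot: [3.14, 0.0, 1.311]
force: [-0.0, -0.2, -1.1]
width: 22.5
gripper_force: 59.0
```

Run:
```python
from m import *
st=ctrl.read_state();print(st['clock'],st['eef_pos'],st['tool_rot'],st['force'])
s=grab('side','s4');t=grab('top','t4')
W=np.zeros((600,800,3),np.uint8);W[:,:400]=cv2.resize(s['pixels'][150:270,320:400],(400,600),interpolation=2);W[:300,400:]=cv2.resize(t['pixels'][140:230,200:320],(400,300),interpolation=2);cv2.imwrite('pics/c4.png',W[:,:,::-1])
```

```text
5.3 [540.90640409  29.89332491 152.57669973] [3.14049138e+00 2.51299875e-04 1.31085761e+00] [-0.00487745 -0.22720782 -1.0588199 ]
```

View pics/c4.png

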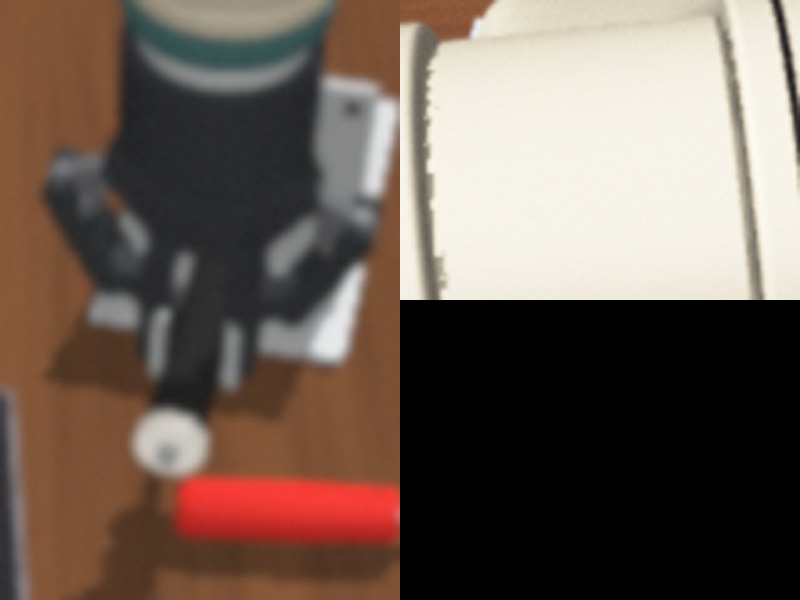

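The side crop shows the roller gripped and pointed at the frame, gear end at (167,455) of the crop, i.e. pixel (353.4,241). The arm hides the top view here. I'll check the roller-in-hand model against the pixels.

Run:
```python
from m import *
t3=load('t3');s4=load('s4');t0=load('top0');s0=load('side0')
def rp(tcp,yaw,l,off=2.,h=58.1):
    a=np.array([np.cos(yaw),np.sin(yaw),0]); return np.array(tcp)-[0,0,h]+a*(l+off)
p3=[637.65,-185.64,192.0];p4=[540.9,29.9,152.6]
print('t3 tip exp',proj(t3,rp(p3,1.604,99)),'flange face',proj(t3,rp(p3,1.604,52)))
print('s4 gear end exp',proj(s4,rp(p4,1.311,-72)))
white=lambda p:(p.min(2)>120)&(p.max(2)-p.min(2)<50)
print('t3 shaft+flange');print(blob(t3,445,482,128,147,white))
p=t3['pixels'][:,:,:].astype(int)
for u in range(450,485,3):
    c=p[125:150,u].min(1); v=np.where(c>120)[0]+125; print(u,v.min() if len(v) else None,v.max() if len(v) else None,end='; ')
w2=lambda p:(p.min(2)>130)
print(blob(s4,344,366,228,250,w2,'gear'))
# per-camera original roller axis and ring, vs triangulation
b=[574.5,171,75]
print('ring exp', proj(t0,b),proj(s0,b))
for bb in([575.5,174.5,74.8],[573.1,168.9,75]): print(bb,proj(t0,bb),proj(s0,bb))
```

```text
t3 tip exp (np.float64(353.35676689876686), np.float64(138.50530634065427)) flange face (np.float64(378.2338833295618), np.float64(137.56204232095706))
s4 gear end exp (np.float64(351.91573861698265), np.float64(242.99400439668366))
t3 shaft+flange
 [  0   0  37  19 688] [463. 137.] [18. 36.] 90.0
[463.07848837 136.875     ]
450 125 149; 453 125 149; 456 125 149; 459 125 149; 462 125 145; 465 125 149; 468 125 149; 471 125 149; 474 125 149; 477 125 149; 480 125 149; 483 125 149; gear [  3   4  15  13 145] [353.6 238. ] [13.9 11.7] 18.4
[353.67586207 238.13793103]
ring exp (np.float64(223.76926324533633), np.float64(178.18693608375804)) (np.float64(368.41640140615016), np.float64(180.02877018107105))
[575.5, 174.5, 74.8] (np.float64(222.04678072846843), np.float64(177.7337917959179)) (np.float64(368.7161131541511), np.float64(179.08239883428757))
[573.1, 168.9, 75] (np.float64(224.80457898398265), np.float64(178.8661489839525)) (np.float64(367.8823683169099), np.float64(180.64380131741325))
```

Tip, flange and gear agree with the in-hand model to about 1 px. That gives bush ≈ (574,170,75) and frame yaw ≈ -0.258, with the roller axis at TCP z − 58. Next I line up 25 mm short of the ring.

```bash
cat >> m.py <<'E'
def where(b=(574,170,75),f=-0.258):
    st=ctrl.read_state(); y=np.array([-np.sin(f),np.cos(f),0]);x=np.array([np.cos(f),np.sin(f),0])
    yaw=st['tool_rot'][2]; a=Ro.from_euler('xyz',st['tool_rot']).apply([1,0,0])
    o=st['eef_pos']-[0,0,58.1]+a*2
    for n,l in(('tip',99),('shoulder',54)):
        d=o+a*l-b; print(n,'x %.1f y %.1f z %.1f'%(d@x,d@y,d[2]),end=' | ')
    print('yawerr %.3f'%(yaw-np.pi/2-f),'F x,y,z',np.round([st['force']@x,st['force']@y,st['force'][2]],1),'w %.1f'%st['width'],st['clock'],st['tool_rot'])
E
python3 -c "
from m import *
where();print(delta([541.9,48.2,133],1.313))"
```

```text
tip x 3.7 y -42.6 z 19.6 | shoulder x 3.6 y -87.6 z 19.6 | yawerr -0.002 F x,y,z [-0.  -0.7 -2.3] w 22.0 5.4 [ 3.14048183e+00 -9.39032868e-05  1.31117107e+00]
[ 1.765e+00 -3.520e-01  1.972e+00  1.000e-03 -0.000e+00 -2.000e-03]
```

>>> send_rows([
  [[0,-0.35,1,0,0,0],[0.6,-0.35,2,0,0,0],[1.2,-0.35,2,0,0,0],[1.75,-0.35,2,0,0,0],[1.75,-0.35,2,0,0,0],[1.75,-0.35,2,0,0,0]],
])

```text
clock: 6.0
eef_pos: [541.4, 49.5, 132.5]
tool_rot: [3.141, -0.0, 1.314]
force: [-0.1, 0.1, -1.9]
width: 21.9
gripper_force: 59.0
```

Run:
```python
from m import *
where()
s=grab('side','s5');t=grab('top','t5')
W=np.zeros((600,800,3),np.uint8);W[:,:400]=cv2.resize(s['pixels'][140:260,320:400],(400,600),interpolation=2);W[:400,400:]=cv2.resize(t['pixels'][130:230,170:270],(400,400),interpolation=2);cv2.imwrite('pics/c5.png',W[:,:,::-1])
```

```text
tip x -0.8 y -23.9 z -0.6 | shoulder x -0.8 y -68.9 z -0.6 | yawerr 0.001 F x,y,z [-0.2  0.1 -1.9] w 21.9 6.0 [ 3.14118672e+00 -1.04063277e-04  1.31353290e+00]
```

View pics/c5.png

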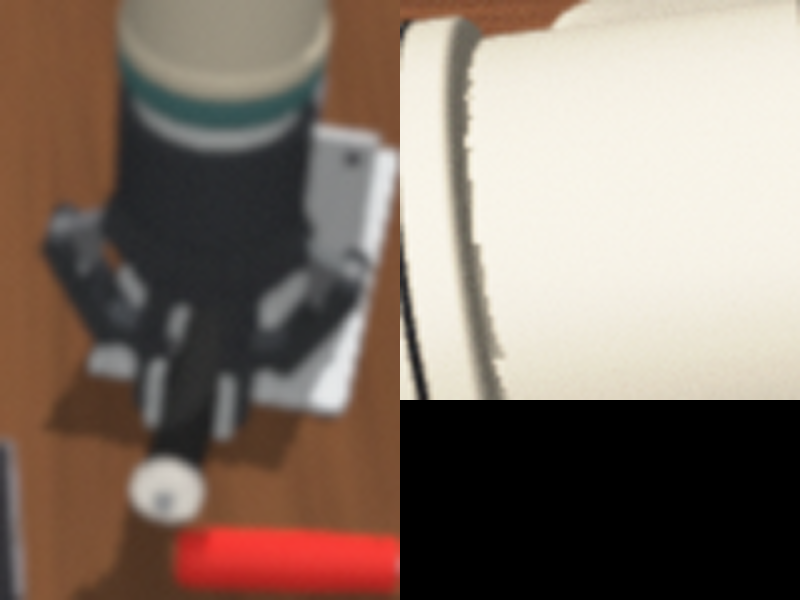

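The roller is in front of the hole, nearly lined up, with the gear end at (167,490) of the crop; the top view is hidden by the arm. I'll insert slowly and watch the force.

>>> send_rows([
  [[0.5,0.06,-0.06,0,0,0],[1,0.06,-0.06,0,0,0],[1.5,0.06,-0.06,0,0,0],[2,0.06,-0.06,0,0,0],[2.4,0.06,-0.06,0,0,0],[2.7,0.06,-0.06,0,0,0],[3,0.06,-0.06,0,0,0],[3,0.06,-0.06,0,0,0],[3,0.06,-0.06,0,0,0]],
])

```text
clock: 7.0
eef_pos: [549.4, 77.8, 132.9]
tool_rot: [-3.142, 0.0, 1.313]
force: [0.4, -0.9, -1.9]
width: 22.1
gripper_force: 59.0
```

```bash
python3 -c "
from m import *
where()"
```

```text
tip x -0.2 y 5.6 z -0.2 | shoulder x -0.2 y -39.4 z -0.2 | yawerr -0.000 F x,y,z [ 0.6 -0.7 -1.9] w 22.1 7.0 [-3.14155018e+00  2.21859013e-04  1.31273277e+00]
```

>>> send_rows([
  [[0.4,0,0,0,0,0],[0.8,0,0,0,0,0],[1.2,0,0,0,0,0],[1.6,0,0,0,0,0],[2.0,0,0,0,0,0],[2.0,0,0,0,0,0],[2.0,0,0,0,0,0]],
])

```text
clock: 7.7
eef_pos: [554.5, 97.4, 132.9]
tool_rot: [-3.142, 0.0, 1.313]
force: [0.1, -1.0, -1.6]
width: 22.0
gripper_force: 59.0
```

```bash
python3 -c "
from m import *
where()"
```

```text
tip x -0.3 y 25.8 z -0.2 | shoulder x -0.3 y -19.2 z -0.2 | yawerr 0.000 F x,y,z [ 0.4 -0.9 -1.6] w 22.0 7.7 [-3.14153703e+00  1.18305574e-04  1.31310787e+00]
```

Through the plate with no contact. Next the pin, at about 35 mm.

>>> send_rows([
  [[0.3,0,0,0,0,0],[0.6,0,0,0,0,0],[0.9,0,0,0,0,0],[1.2,0,0,0,0,0],[1.3,0,0,0,0,0],[1.3,0,0,0,0,0],[1.3,0,0,0,0,0]],
])

```text
clock: 8.4
eef_pos: [557.7, 108.9, 132.8]
tool_rot: [-3.141, 0.001, 1.312]
force: [-0.6, -5.3, -1.0]
width: 21.7
gripper_force: 59.0
```

```bash
python3 -c "
from m import *
where()"
```

```text
tip x -0.1 y 37.8 z -0.4 | shoulder x -0.2 y -7.2 z -0.3 | yawerr -0.001 F x,y,z [ 0.8 -5.3 -1. ] w 21.7 8.4 [-3.14123682e+00  1.23045158e-03  1.31199889e+00]
```

>>> send_rows([
  [[0.15,0,0,0,0,0],[0.3,0,0,0,0,0],[0.45,0,0,0,0,0],[0.5,0,0,0,0,0],[0.5,0,0,0,0,0]],
])

```text
clock: 8.9
eef_pos: [558.8, 113.3, 132.8]
tool_rot: [-3.141, 0.002, 1.312]
force: [-1.8, -7.4, -1.9]
width: 22.3
gripper_force: 59.0
```

>>> send_rows([
  [[0.1,0,0,0,0,0],[0.2,0,0,0,0,0],[0.2,0,0,0,0,0],[0.2,0,0,0,0,0]],
])

```text
clock: 9.3
eef_pos: [559.1, 114.7, 132.7]
tool_rot: [-3.141, 0.003, 1.311]
force: [-1.3, -7.0, -1.5]
width: 22.1
gripper_force: 59.0
```

```bash
python3 -c "
from m import *
where()"
```

```text
tip x -0.1 y 43.7 z -0.6 | shoulder x -0.2 y -1.3 z -0.5 | yawerr -0.001 F x,y,z [ 0.5 -7.1 -1.5] w 22.1 9.3 [-3.14060642e+00  2.72408404e-03  1.31134580e+00]
```

>>> send_rows([
  [[0.1,0,0,0,0,0],[0.15,0,0,0,0,0],[0.15,0,0,0,0,0]],
])

```text
clock: 9.6
eef_pos: [559.2, 114.9, 132.7]
tool_rot: [-3.14, 0.005, 1.311]
force: [-2.1, -9.6, 0.0]
width: 22.1
gripper_force: 59.1
```

>>> send_rows([
  [[0.1,0,0,0,0,0],[0.15,0,0,0,0,0],[0.15,0,0,0,0,0]],
])

```text
clock: 9.9
eef_pos: [559.2, 115.0, 132.6]
tool_rot: [-3.139, 0.007, 1.31]
force: [-3.7, -11.8, 0.5]
width: 21.9
gripper_force: 59.1
```

```bash
python3 -c "
from m import *
where()"
```

```text
tip x 0.0 y 44.0 z -1.1 | shoulder x -0.1 y -0.9 z -0.8 | yawerr -0.003 F x,y,z [ -0.6 -12.3   0.5] w 21.9 9.9 [-3.13937703  0.00673001  1.30985636]
```

Travel has stopped and the force is rising: the flange is on the ring. One firmer nudge, then hold.

>>> send_rows([
  [[0.1,0,0,0,0,0],[0.2,0,0,0,0,0],[0.3,0,0,0,0,0],[0.35,0,0,0,0,0],[0.35,0,0,0,0,0],[0.35,0,0,0,0,0],[0.35,0,0,0,0,0],[0.35,0,0,0,0,0]],
])

```text
clock: 10.7
eef_pos: [559.3, 115.3, 132.5]
tool_rot: [-3.138, 0.011, 1.308]
force: [-3.6, -17.8, 3.7]
width: 22.1
gripper_force: 59.4
```

Run:
```python
from m import *
where()
s=grab('side','s6');p=s['pixels']
W=np.zeros((600,800,3),np.uint8);W[:,:400]=cv2.resize(p[120:240,320:400],(400,600),interpolation=2);W[:300,400:]=cv2.resize(p,(400,300));cv2.imwrite('pics/c6.png',W[:,:,::-1])
where()
```

```text
tip x 0.2 y 44.4 z -1.8 | shoulder x 0.0 y -0.6 z -1.3 | yawerr -0.005 F x,y,z [  1.1 -18.1   3.7] w 22.1 10.7 [-3.13790035  0.01133636  1.30802063]
tip x 0.2 y 44.4 z -1.7 | shoulder x 0.0 y -0.6 z -1.2 | yawerr -0.005 F x,y,z [  0.8 -17.7   3. ] w 22.1 10.75 [-3.13796447  0.01130989  1.3080364 ]
```

View pics/c6.png

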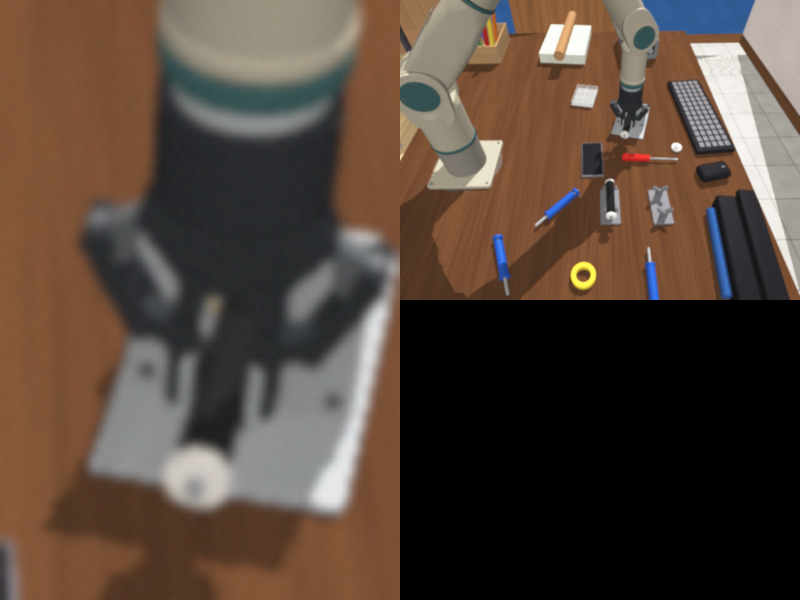

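The roller sits straight in the frame, gear end at (195,488) of the crop, i.e. pixel (359,217.6), and the other things are undisturbed. One last check of slip and tilt, then hand in.

Run:
```python
from m import *
s4=load('s4')
def g(tcp,rot,l=-72):
    a=Ro.from_euler('xyz',rot).apply([1,0,0]); return np.array(proj(s4,np.array(tcp)-[0,0,58.1]+a*(l+2)))
e4=g([540.9,29.9,152.6],[np.pi,0,1.311]); e5=g([541.4,49.5,132.5],[np.pi,0,1.3135]); st=ctrl.read_state(); e6=g(st['eef_pos'],st['tool_rot'])
print('residuals',np.array([353.4,241])-e4,np.array([320+167/5,140+490/5+2])-e5,np.array([359,217.6])-e6)
where()
print(ctrl.finish_job())
```

```text
residuals [ 1.48426138 -1.9940044 ] [ 2.22540308 -2.32223927] [ 1.40310841 -1.054558  ]
tip x 0.2 y 44.4 z -1.7 | shoulder x 0.0 y -0.6 z -1.2 | yawerr -0.005 F x,y,z [  0.8 -17.7   3. ] w 22.1 10.75 [-3.13796447  0.01130989  1.3080364 ]
the job is handed in; nothing more can be done
None
```

I handed the job in at 10.75 s with the long-shaft roller through the hole, still gripped, and by my measurements its flange on the brass ring. The push reads about 18 N, roughly 10 N of it on the ring, and the roller is straight to about 0.01 rad. The spare roller and loose things looked undisturbed. The hand-in returned no verdict.

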